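# Lay the keeper bar back across the reel dispenser

## Task

The reels of edging strip have just been changed, so put the dispenser's keeper bar back: take the bar out of the sloping rack, where its upper end lies under the deck and its lower end behind the lip, and lay it across the two cheeks above the reels. It must lie flat in both notches with its grip upward and both ends sticking out about evenly; set it right down into the notches before you let go, and leave the things round about where they are.

Things in the scene. Friction and masses are not known exactly. Their poses are not given: they have to be found in the camera images.
- keeper_grip (a point): Centre of the keeper bar's grip: a black plastic block along the middle of the bar's top face, 70 mm long (along the bar), 14 mm thick (pinch it across this), its top 40 mm above the bar's underside. The point is mid-length, mid-width, 24 mm above the underside. x along the bar (at the start up the slope), y across it, z out of its top face.
- keeper: The loose keeper bar: flat stainless steel, 200 mm long, 24 wide, 8 thick, with the grip block on top; about 0.33 kg, balanced at its middle. Origin mid-length under its flat underside, axes as the grip's. At the start it lies flat on the rack's slope, low end against the lip. The two ends are alike: either may go in either notch.
- rack: Fixed sloping rack, grey sheet steel, 255 x 110 mm, 215 mm high with two small boxes on its deck. Origin on the counter under the middle of the lane; x level, up-slope (70 to 107 degrees to the left of straight ahead, so the low end faces the robot's right). The lane floor, 60 mm wide, rises 30 degrees towards +x, 90 mm over the counter at the origin; its side walls stand only 7 mm above it.
- rack_lip (a point): Top of the lip's inner face, at the rack's low end. The lip stands 14 mm above the lane floor, measured square to it, 66 mm wide, 5 mm thick; the bar's low end rests behind it. Axes as the rack's.
- rack_deck (a point): Middle of the deck's front edge, on its underside. The deck is level, 4 mm thick, 110 mm wide, 179 mm over the counter, and runs 92 mm from here towards the rack's +x. The top 30 mm of the bar lie under it with 25 mm or more of free height above them, square to the slope; it stands on four flat posts, two each side of the lane, 66 mm apart, none nearer the low end than the deck's edge.
- dispenser: Fixed white bench dispenser, base 140 x 172 mm, with two upright cheeks (10 mm thick, 120 mm long in x, middles at y = +75 and -75 mm) and three plastic reels between them, tops 95 mm over the counter. Origin under its middle, on the counter; y from cheek to cheek, z up. The laid bar runs along y; its grip centre is then 134 mm above the origin.
- notch_a (a point): Middle of the floor of the notch in the cheek on the dispenser's +y side. The notch is open at the top, in the middle of the cheek's top edge: flat floor 110 mm over the counter, 32 mm wide at the foot (along x), flaring to 45 mm at the mouth, 14 mm deep. Axes as the dispenser's.
- notch_b (a point): Middle of the floor of the like notch in the cheek on the dispenser's -y side, 150 mm from the other.
- tape_measure: Bystander, loose: round brass tape-measure housing, 72 mm across and 44 mm high over its winding knob, 0.45 kg. Origin at the middle of its underside.
- buckle_dish: Bystander, loose: shallow aluminium dish 120 x 90 x 18 mm with three chrome D-ring buckles in it. Origin at the middle of its underside.
- sleeve: Bystander, loose: translucent green finger sleeve, an upright tube 28 mm across and 75 mm high. Origin at the middle of its underside.
Not all that is in view belongs to the job. There is more than one size of the keeper; the one meant has the size given above.

How it is judged:
On the way, in this order (a step that is already met when the one before it is completed fails the run):
1. the bar is out of the rack, held in the gripper: more than 120 mm from where it lay (distance of keeper_grip from where it was at the start of the episode above 0.12 m and contact force between the fingers and keeper above 0.5 N), for 0.1 s.
2. the bar is set down into both notches while the gripper is still on it (within 5 mm of its seated height) (x of keeper_grip in the frame of dispenser between -0.007 and 0.007 m and y of keeper_grip in the frame of dispenser between -0.015 and 0.015 m and z of keeper_grip in the frame of dispenser between 0.129 and 0.139 m and angle between the x axis of keeper_grip and the y axis of dispenser, either way round below 0.1 rad and angle between keeper_grip's own z axis and vertical below 0.06 rad and contact force between the fingers and keeper above 0.5 N), for 0.1 s.
At the end, for the whole second after the job is handed in: the bar lies in both notches, grip up: in line within 0.1 rad, level within 0.06 rad, grip centre within 3 mm of seated height (134 mm), 7 mm of the notch line and 15 mm of midway between the cheeks; tape measure, dish and sleeve within 30 mm of their start (x of keeper_grip in the frame of dispenser between -0.007 and 0.007 m and y of keeper_grip in the frame of dispenser between -0.015 and 0.015 m and z of keeper_grip in the frame of dispenser between 0.131 and 0.137 m and angle between the x axis of keeper_grip and the y axis of dispenser, either way round below 0.1 rad and angle between keeper_grip's own z axis and vertical below 0.06 rad and distance of each of tape_measure, buckle_dish, sleeve from where it was at the start of the episode below 0.03 m); the robot touches nothing.
It fails at once if the tape measure, the buckle dish or the finger sleeve is shifted more than 30 mm or the sleeve is knocked over (distance of any of tape_measure, buckle_dish, sleeve from where it was at the start of the episode above 0.03 m or angle between sleeve's own z axis and vertical above 0.5 rad).
It also fails if it takes over 51 s, if anything falls off the work surface, if the arm or the gripper's body presses on something with over 40 N, if the wrist force passes 120 N, or if a joint passes its speed limit or range.

## Robot

A 6-joint arm with a two-finger parallel gripper is mounted at the origin on the work surface. World frame = base frame: x ahead of the robot, y to its left, z up, the work surface at z = 0. Lengths are in m, angles in rad, forces in N, time in s.
With the tool pointing down it reaches from about 0.275 to 0.725 m from the base axis. Payload 5.6 kg.
Tool frame: the origin (TCP) lies on the centre line of the jaws, within the pads' length; the fingertips stand 17 mm ahead of it and the grasp point (between the pads) lies 2 mm behind it (arm.tips_ahead is the distance from the TCP to the fingertips, in m); z points along the fingers, y is the direction in which the jaws open and shut (so a half turn about z gives the same grasp; the last joint's range is limited). The gripper opens to 85 mm and grips with 20 to 120 N. Pads are 22 mm wide; open, the fingers measure 114 mm over their backs; the gripper's body (76 mm by 85 mm) begins 54 mm behind the grasp point. The pads swing forward as they close: fully open they stand 13 mm farther back than shut.
Start: joints at [1.491, 0.255, 0.108, 0, -1.424, -0.285], TCP at [0.196, 0.514, 0.248] pointing down, gripper open.
Joint ranges: [-2.95, 2.95], [-1.21, 1.97], [-1.09, 1.5], [-2.87, 1.71], [-2.94, -0.07], [-3.05, 3.05]. Speed limits (rad/s): [2.57, 2.57, 3.14, 3.14, 3.14, 3.14].

## Interface

Orientations are given as [roll, pitch, yaw] about the fixed x, y, z axes, in that order (R = Rz(yaw) Ry(pitch) Rx(roll)).
In Python, from station import arm gives the robot as it stands.
- The arm moves only by the tool move_arm, never from a script. Its argument "steps" is a list of rows, each a list of 2 entries, a list of its own where there are three numbers: the shift along the world's x, y, z in m, then the turn about the world's z in rad. In form: [[[x, y, z], yaw], ...]. A call has exactly 8 rows; each row is the pose to reach, as a shift and turn from the pose measured when the call began; what a row does not reach only later rows make up. A row lasts 1/12 s, in which the tool goes at most 41.7 mm and 7.16 degrees, less where a joint would pass 70% of its speed; a pose out of reach is approached as far as the arm can. A call with a gripper value outside its range is refused whole. "grip" is the finger opening in m, from 0 to 0.0854, set as the call begins (left out, the last holds). The fingers move at their own pace and stop on an object; "squeeze" is the grip in N (left out, the last holds). Time passes only in rows, so rows that repeat a pose let the fingers close, or fill a call up. It gives the time, the measured TCP pose, the force and the opening at its end, in the units of the state.
- arm.sense(): the state, without advancing time (a new reading comes with each control period).
- arm.camera(name): name is "scene" or "top" or "wrist"; returns a dict with "img" (480x640x3 uint8, red, green, blue), "vertical_fov" (degrees; the focal length in pixels is half the picture's height over the tangent of half this angle, whatever the lens; pixels are square), "cx", "cy" (the principal point, pixels), "extrinsics" (4x4, takes a point from camera to world coordinates); the wrist camera has in their place "tool_from_camera" (4x4, takes a point from camera to tool coordinates, whose origin is the TCP and whose axes are the flange's). Camera axes: x right, y up, looking along -z (the intrinsics and any distortion apply to the point x, -y, -z); pixel columns grow to the right and rows downward; lengths in m; the calibration is good to about 2 mm. A picture is of the moment at which its call begins: read the wrist's pose just before it. There is no depth.
- arm.hand_in(): hands the job in, once; it reports no verdict.
Trained networks look in the newest picture that a camera, given by its name, has taken for a name from the list of things; names that differ only in an ending like _2 or _b are one class to them, and where a whole thing is asked for, a point or a joint stands for the part that bears it (a point fixed in the world has none). Each returns a list of dicts, best first, with "score" (0 to 1); they miss things now and then, are a little off and sometimes report something else, mostly with a low value. They report only what shows in the picture. A call takes as long as a camera call. They do not tell look-alikes from the thing itself.
- arm.boxes_of(camera, query): "location" ([x, y, z] in m, in world coordinates, good to about 4 mm: the middle of the surface that is visible of it).
- arm.landmark_of(camera, query): "location" ([x, y, z] in m, in world coordinates, good to about 4 mm: a listed point, or the origin of a listed thing).
The state is a dict: "time": time; "q": joint angles; "qvel": joint speeds; "tau": joint torques, N m; "position": TCP position; "tool_rot": TCP orientation; "wrist_force": force on the tool from outside, world axes, zero at the start; "torque": the same for the moment, N m; "gripper_width": finger opening in m.
Only numpy, scipy, OpenCV 4.12 (cv2) and the standard library are available. Lean on these libraries where they do the work, as an engineer would, in place of code of your own. Each camera call takes 0.05 s, during which the arm holds its last target.

## Working session

There is one attempt and no reset: what is moved stays moved. The work goes in short steps, Python scripts to look and compute and a tool call to move; the robot and the scene stay as the last step left them, time stands still between calls to the robot, and variables do not carry over. Pictures are saved under pics/ and viewed, and the job is handed in when it is done.

Besides the shell and the picture viewer there is one more tool, called by a JSON object that holds its "method" and its "body", one argument or row to a line. move_arm: Moves the arm, as the interface text tells. Its arguments: {"type":"object","properties":{"steps":{"type":"array"},"grip":{"type":"number"},"squeeze":{"type":"number"}},"required":["steps"]}

```bash
mkdir -p pics; cat > h.py <<'E'
import numpy as np,cv2
from station import arm
def save(c,n):
    r=arm.camera(c); cv2.imwrite('pics/'+n,r['img'][:,:,::-1]); return r
E
python3 - <<'E'
from h import *
s=arm.sense();print(s['time'],s['position'],s['tool_rot'],s['gripper_width'])
for c in ['scene','top']:
    r=save(c,c+'0.png');print(c,r['vertical_fov'],r['cx'],r['cy'],np.round(r['extrinsics'],3).tolist())
    for q in ['keeper_grip','keeper','rack','rack_lip','rack_deck','dispenser','notch_a','notch_b','tape_measure','buckle_dish','sleeve']:
        print(q,[(np.round(d['location'],3).tolist(),round(d['score'],2)) for d in arm.landmark_of(c,q)[:4]])
print(arm.sense()['time'])
E
```

```text
0.0 [0.19599078 0.51338766 0.24737924] [ 3.13966165e+00 -1.85469058e-05 -3.64860445e-01] 0.08528905807791173
scene 53.69383008876756 318.23243020415737 238.1952206583082 [[-0.254, -0.792, 0.555, 1.311], [0.967, -0.207, 0.147, 0.204], [-0.002, 0.574, 0.819, 1.31], [0.0, 0.0, 0.0, 1.0]]
keeper_grip [([0.364, 0.042, 0.013], 0.61), ([0.594, -0.268, 0.11], 0.6), ([0.366, -0.222, 0.011], 0.54)]
keeper [([0.59, -0.261, 0.09], 0.77), ([0.37, 0.009, 0.017], 0.61), ([0.381, -0.228, 0.009], 0.45)]
rack [([0.59, -0.256, -0.001], 0.63)]
rack_lip [([0.608, -0.352, 0.052], 0.73)]
rack_deck []
dispenser [([0.626, 0.242, -0.0], 0.67)]
notch_a [([0.646, 0.168, 0.108], 0.91), ([0.608, 0.316, 0.106], 0.65)]
notch_b [([0.646, 0.168, 0.108], 0.91), ([0.608, 0.316, 0.106], 0.65)]
tape_measure [([0.475, 0.477, -0.001], 0.96)]
buckle_dish [([0.476, 0.479, 0.0], 0.2)]
sleeve [([0.585, 0.514, 0.0], 0.64)]
top 52.427661174468355 315.6936029753363 237.77996242447693 [[0.004, 0.993, -0.114, 0.368], [-0.999, 0.008, 0.033, 0.008], [0.034, 0.114, 0.993, 1.317], [0.0, 0.0, 0.0, 1.0]]
keeper_grip [([0.597, -0.272, 0.112], 0.87), ([0.36, -0.219, 0.006], 0.76), ([0.369, 0.046, 0.018], 0.67)]
keeper [([0.378, -0.225, 0.009], 0.79), ([0.365, 0.01, 0.019], 0.67), ([0.593, -0.259, 0.091], 0.64)]
rack [([0.59, -0.255, -0.004], 0.59)]
rack_lip [([0.607, -0.352, 0.05], 0.87)]
rack_deck [([0.581, -0.199, 0.184], 0.68)]
dispenser [([0.626, 0.247, 0.004], 0.72)]
notch_a [([0.65, 0.171, 0.105], 0.83), ([0.61, 0.319, 0.112], 0.74)]
notch_b [([0.65, 0.171, 0.105], 0.83), ([0.61, 0.319, 0.112], 0.74)]
tape_measure [([0.48, 0.482, -0.001], 0.69)]
buckle_dish [([0.493, -0.55, -0.001], 0.74)]
sleeve [([0.582, 0.516, 0.002], 0.57)]
1.2
```

View pics/scene0.png

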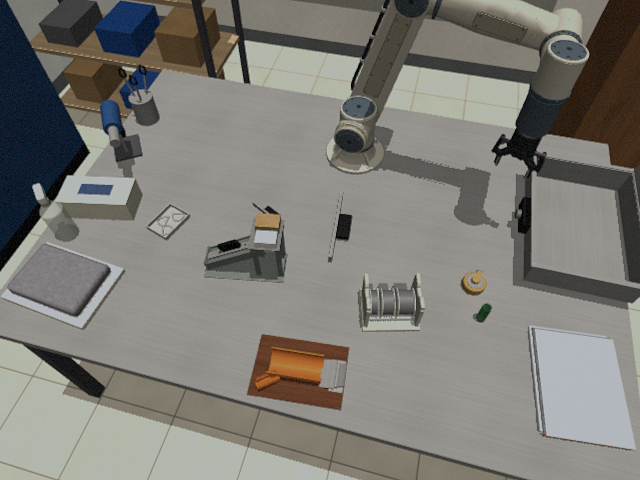

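View pics/top0.png

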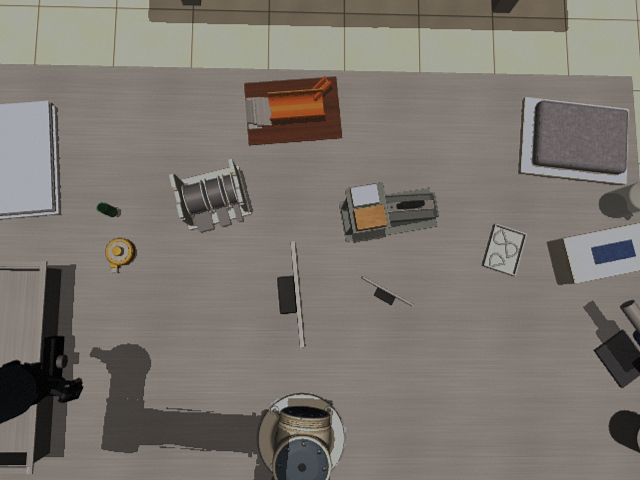

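```bash
python3 - <<'E'
import cv2
a=cv2.imread('pics/top0.png')[250:450,380:560];cv2.imwrite('pics/topcrop.png',cv2.resize(a,None,fx=3,fy=3,interpolation=2)[:600])
a=cv2.imread('pics/scene0.png')[180:400,20:240];cv2.imwrite('pics/scrop.png',cv2.resize(a,(600,600),interpolation=2))
E
```

```text
(no output)
```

Candidates for the keeper in the top view are the bar in the rack (410,205), a long bar lying on its side (298,295) and a small bar (385,290). I expect the one in the rack, since the description places it there, and I'll confirm that in a crop.

```bash
python3 - <<'E'
import cv2
a=cv2.imread('pics/top0.png')[165:255,330:450];cv2.imwrite('pics/tc.png',cv2.resize(a,None,fx=6,fy=6,interpolation=2))
a=cv2.imread('pics/scene0.png')[195:290,195:300];cv2.imwrite('pics/sc.png',cv2.resize(a,None,fx=6,fy=6,interpolation=2))
E
```

```text
(no output)
```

View pics/tc.png

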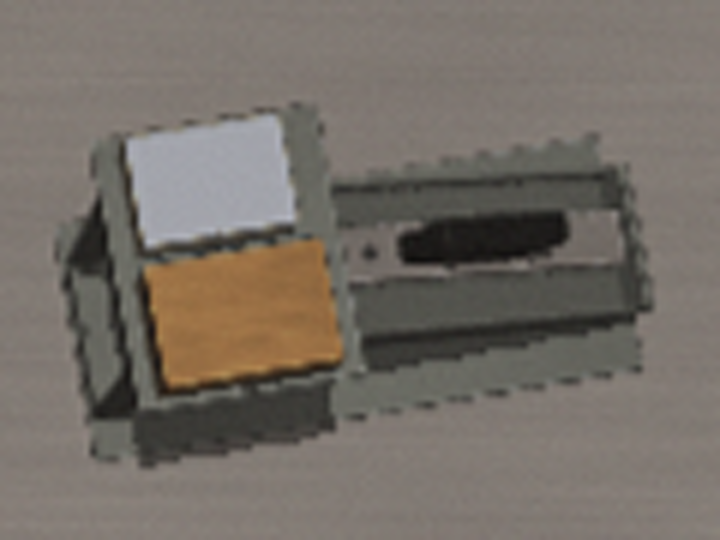

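View pics/sc.png

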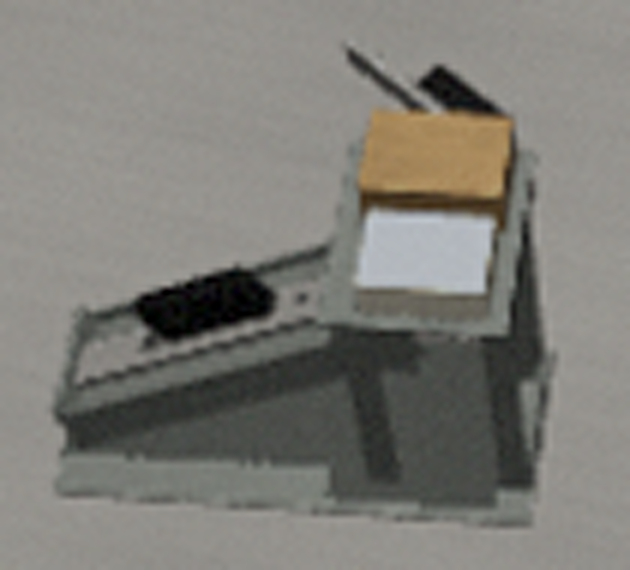

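The rack bar fits: its grip is between the lane walls, its low end sits at the lip and its upper end is under the deck. The other two lie loose and differ in size. I'll pass over the dispenser on the way, to look at it with the wrist camera.

{"method": "move_arm", "body": {
  "steps": [
    [[0.03, -0.02, 0.02], -0.12],
    [[0.06, -0.04, 0.04], -0.24],
    [[0.09, -0.07, 0.06], -0.36],
    [[0.12, -0.1, 0.07], -0.48],
    [[0.15, -0.12, 0.08], -0.6],
    [[0.18, -0.15, 0.09], -0.72],
    [[0.21, -0.17, 0.1], -0.84],
    [[0.24, -0.19, 0.11], -0.94]
  ],
  "grip": 0.0854,
  "squeeze": 20
}}

```text
time: 1.87
position: [0.4376, 0.3219, 0.3595]
tool_rot: [-3.14, 0.001, -1.311]
wrist_force: [0.8, 1.1, 1.5]
gripper_width: 0.0855
```

{"method": "move_arm", "body": {
  "steps": [
    [[0.03, -0.02, 0.005], 0],
    [[0.05, -0.04, 0.01], 0],
    [[0.07, -0.06, 0.01], 0],
    [[0.09, -0.08, 0.01], 0],
    [[0.1, -0.08, 0.01], 0],
    [[0.1, -0.08, 0.01], 0],
    [[0.1, -0.08, 0.01], 0],
    [[0.1, -0.08, 0.01], 0]
  ]
}}

```text
time: 2.53
position: [0.5372, 0.2422, 0.3695]
tool_rot: [-3.141, 0.001, -1.311]
wrist_force: [0.0, 0.4, -0.2]
gripper_width: 0.0855
```

```bash
cat >> h.py <<'E'
from scipy.spatial.transform import Rotation as Ro
def wrist(n):
    s=arm.sense(); r=save('wrist',n)
    T=np.eye(4);T[:3,:3]=Ro.from_euler('xyz',s['tool_rot']).as_matrix();T[:3,3]=s['position']
    r['E']=T@r['tool_from_camera']; return s,r
def lms(c,qs):
    for q in qs: print(q,[(np.round(d['location'],4).tolist(),round(d['score'],2)) for d in arm.landmark_of(c,q)[:3]])
E
python3 - <<'E'
from h import *
s,r=wrist('w1.png');print(s['time'],s['position'],s['tool_rot'],s['q'])
print(np.round(r['tool_from_camera'],3).tolist(),r['vertical_fov'],r['cx'],r['cy'])
lms('wrist',['dispenser','notch_a'])
E
```

```text
2.5333 [0.53715616 0.24224659 0.36951584] [-3.14055511e+00  6.15636540e-04 -1.31053542e+00] [ 6.88711441e-01  3.42180610e-01  5.32760736e-01 -1.31276162e-04
 -1.76017692e+00 -4.28475643e-01]
[[0.0, 0.944, 0.33, 0.085], [1.0, -0.0, -0.0, 0.0], [-0.0, 0.33, -0.944, -0.126], [0.0, 0.0, 0.0, 1.0]] 59.77690368003822 317.317172674138 241.2924952221956
dispenser [([0.629, 0.2412, -0.0017], 0.82)]
notch_a [([0.6094, 0.3118, 0.11], 0.92), ([0.6476, 0.1708, 0.1116], 0.68)]
```

View pics/w1.png

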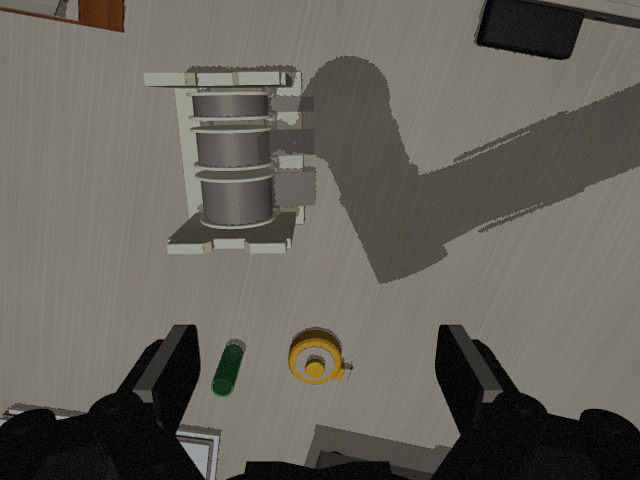

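The wrist picture shows the dispenser at (235,160), with the far (-y) cheek notch near (210,77) and the near (+y) notch near (230,245). I'll measure both from an enlarged crop.

```bash
python3 - <<'E'
import cv2
from h import *
r=arm.camera('wrist');print(r.keys())
a=cv2.imread('pics/w1.png')[60:110,130:320];b=cv2.imread('pics/w1.png')[205:265,130:320]
cv2.imwrite('pics/w1c.png',cv2.resize(np.vstack([a,b]),None,fx=4,fy=4,interpolation=2))
E
```

```text
dict_keys(['img', 'vertical_fov', 'cx', 'cy', 'tool_from_camera'])
```

View pics/w1c.png

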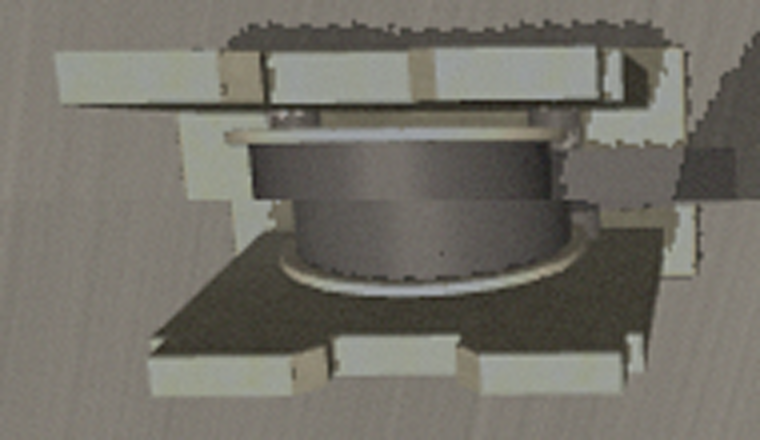

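```bash
cat >> h.py <<'E'
def ray(r,u,v,z,E=None):
    E=r.get('extrinsics') if E is None else E
    f=240/np.tan(np.radians(r['vertical_fov']/2))
    d=E[:3,:3]@np.array([(u-r['cx'])/f,-(v-r['cy'])/f,-1]); o=E[:3,3]
    return o+d*(z-o[2])/d[2]
E
python3 - <<'E'
from h import *
s,r=wrist('w1b.png');E=r['E']
a=ray(r,215.25,79,.11,E);b=ray(r,228.9,244,.11,E);print(a,b,(a+b)/2,np.linalg.norm(b-a),np.degrees(np.arctan2(*(b-a)[[1,0]])))
lms('wrist',['notch_a','dispenser'])
for c in ['top','scene']: arm.camera(c); lms(c,['notch_a','dispenser','keeper_grip','keeper','rack_lip','rack_deck','rack'])
E
```

```text
[0.64742346 0.17058273 0.11      ] [0.60726542 0.31602812 0.11      ] [0.62734444 0.24330542 0.11      ] 0.15088746946892972 105.43503858706221
notch_a [([0.6107, 0.3126, 0.1123], 0.78), ([0.6486, 0.1702, 0.1115], 0.75)]
dispenser [([0.6291, 0.2428, -0.0011], 0.81)]
notch_a [([0.6455, 0.1701, 0.1061], 0.79), ([0.6057, 0.3187, 0.115], 0.59), ([0.6274, 0.2424, 0.0041], 0.47)]
dispenser [([0.6268, 0.2449, 0.0019], 0.79)]
keeper_grip [([0.3683, 0.0431, 0.016], 0.73), ([0.5936, -0.274, 0.1093], 0.68), ([0.3602, -0.2192, 0.0089], 0.59)]
keeper [([0.591, -0.2594, 0.0903], 0.93), ([0.3765, -0.2282, 0.0069], 0.87)]
rack_lip [([0.6085, -0.351, 0.0536], 0.7)]
rack_deck [([0.5799, -0.1987, 0.1831], 0.67)]
rack [([0.5918, -0.2579, -0.0008], 0.67), ([0.4928, -0.5479, 0.0013], 0.23)]
notch_a [([0.6095, 0.3166, 0.1081], 0.68), ([0.6471, 0.1697, 0.1095], 0.63)]
dispenser [([0.6278, 0.2415, -0.0037], 0.74)]
keeper_grip [([0.3603, 0.0425, 0.0151], 0.95), ([0.5924, -0.2672, 0.1096], 0.82), ([0.3672, -0.2227, 0.0119], 0.5)]
keeper [([0.3698, 0.0089, 0.0172], 0.77), ([0.5922, -0.2604, 0.0889], 0.61)]
rack_lip [([0.6076, -0.3516, 0.0473], 0.72)]
rack_deck [([0.5813, -0.1939, 0.1787], 0.98)]
rack [([0.5923, -0.2576, 0.0027], 0.95), ([0.5942, -0.2601, 0.0898], 0.73), ([0.5872, 0.5147, 0.0032], 0.3)]
```

{"method": "move_arm", "body": {
  "steps": [
    [[0.005, -0.04, 0], -0.01],
    [[0.01, -0.08, 0], -0.02],
    [[0.015, -0.12, 0], -0.03],
    [[0.02, -0.16, 0], -0.04],
    [[0.025, -0.2, 0], -0.05],
    [[0.03, -0.24, -0.01], -0.06],
    [[0.035, -0.28, -0.02], -0.08],
    [[0.04, -0.32, -0.03], -0.09]
  ]
}}

```text
time: 4.35
position: [0.5774, -0.0801, 0.3395]
tool_rot: [-3.14, 0.001, -1.402]
wrist_force: [1.5, 1.2, -0.6]
gripper_width: 0.0855
```

{"method": "move_arm", "body": {
  "steps": [
    [[0.005, -0.04, -0.01], 0],
    [[0.01, -0.08, -0.02], 0],
    [[0.015, -0.12, -0.03], 0],
    [[0.018, -0.155, -0.04], 0],
    [[0.018, -0.185, -0.04], 0],
    [[0.018, -0.192, -0.04], 0],
    [[0.018, -0.192, -0.04], 0],
    [[0.018, -0.192, -0.04], 0]
  ]
}}

```text
time: 5.02
position: [0.5955, -0.272, 0.2995]
tool_rot: [-3.139, 0.001, -1.403]
wrist_force: [-0.8, 0.3, 0.7]
gripper_width: 0.0853
```

```bash
python3 - <<'E'
from h import *
s,r=wrist('w2.png');print(s['time'],s['position'],s['tool_rot'])
lms('wrist',['keeper_grip','keeper','rack_lip','rack_deck','rack'])
E
```

```text
5.0167 [ 0.59551263 -0.27202969  0.29947446] [-3.13930779e+00  6.72511764e-04 -1.40253857e+00]
keeper_grip [([0.5899, -0.271, 0.1133], 0.96), ([0.3674, 0.0408, 0.0172], 0.9), ([0.3663, -0.2175, 0.0133], 0.75)]
keeper [([0.3709, 0.0079, 0.0126], 0.89), ([0.3786, -0.2288, 0.0101], 0.83), ([0.5936, -0.2572, 0.0915], 0.78)]
rack_lip [([0.6078, -0.3486, 0.0491], 0.79)]
rack_deck [([0.5824, -0.1952, 0.1818], 0.67)]
rack [([0.5935, -0.2597, 0.0015], 0.63)]
```

View pics/w2.png

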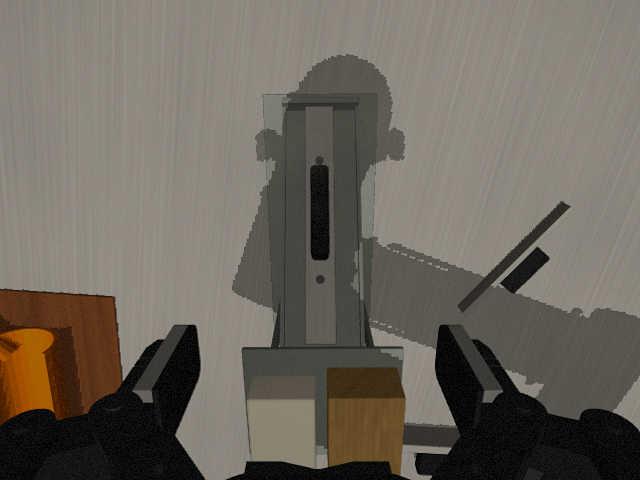

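```bash
python3 - <<'E'
from h import *
s,r=wrist('w2b.png');E=r['E']
p=ray(r,319.3,165,.107,E);q=ray(r,319.3,260,.142,E);g=ray(r,319.3,212,.125,E)
print(p,q,g,np.linalg.norm((p-q)[:2]),np.arctan2(*(q-p)[[1,0]])-np.pi)
a=ray(r,317.5,345,.14,E);b=ray(r,319.5,106,.047,E);print('bar ends',a,b,np.arctan2(*(a-b)[[1,0]])-np.pi)
a=ray(r,323,348,.183,E);b=ray(r,321,101,.05,E);print('rack',a,b,np.arctan2(*(a-b)[[1,0]])-np.pi)
E
```

```text
[ 0.60041905 -0.30545688  0.107     ] [ 0.58955831 -0.24274476  0.142     ] [ 0.59495756 -0.27391649  0.125     ] 0.06364562376872235 -1.3993131795696392
bar ends [ 0.57836257 -0.17022638  0.14      ] [ 0.60721973 -0.34617334  0.047     ] -1.408233064083189
rack [ 0.57900743 -0.19629832  0.183     ] [ 0.60667573 -0.35045365  0.05      ] -1.3932039799002007
```

```bash
python3 -c "
from station import arm
print(arm.tips_ahead)"
```

```text
0.017
```

{"method": "move_arm", "body": {
  "steps": [
    [[0, 0, -0.03], 0],
    [[0, 0, -0.06], 0],
    [[0, 0, -0.09], 0],
    [[0, -0.001, -0.115], 0],
    [[0, -0.001, -0.135], 0],
    [[0, -0.001, -0.15], 0],
    [[0, -0.001, -0.15], 0],
    [[0, -0.001, -0.15], 0]
  ],
  "grip": 0.05
}}

```text
time: 6.03
position: [0.5954, -0.2718, 0.1497]
tool_rot: [-3.14, 0.001, -1.4]
wrist_force: [1.3, -0.4, 0.3]
gripper_width: 0.0498
```

```bash
python3 - <<'E'
from h import *
s,r=wrist('w3.png');print(s['position'],s['wrist_force'],arm.tips_ahead)
E
```

```text
[ 0.59539525 -0.27183378  0.14972155] [ 1.28486653 -0.39520184  0.33831419] 0.017
```

View pics/w3.png

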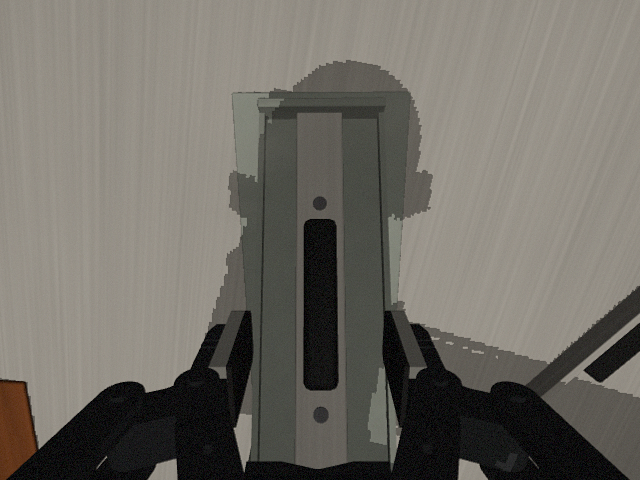

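The grip shows at (321,304), nearly centred between the fingers (about 317). I'll go down and close.

{"method": "move_arm", "body": {
  "steps": [
    [[-0.001, -0.001, -0.01], 0],
    [[-0.001, -0.001, -0.02], 0],
    [[-0.001, -0.001, -0.028], 0],
    [[-0.001, -0.001, -0.031], 0],
    [[-0.001, -0.001, -0.031], 0],
    [[-0.001, -0.001, -0.031], 0],
    [[-0.001, -0.001, -0.031], 0],
    [[-0.001, -0.001, -0.031], 0]
  ],
  "grip": 0.03
}}

```text
time: 6.75
position: [0.5954, -0.2733, 0.1206]
tool_rot: [-3.137, -0.001, -1.4]
wrist_force: [-0.4, -0.3, -0.6]
gripper_width: 0.0303
```

{"method": "move_arm", "body": {
  "steps": [
    [[0, 0, 0], 0],
    [[0, 0, 0], 0],
    [[0, 0, 0], 0],
    [[0, 0, 0], 0],
    [[0, 0, 0], 0],
    [[0, 0, 0], 0],
    [[0, 0, 0], 0],
    [[0, 0, 0], 0]
  ],
  "grip": 0.0,
  "squeeze": 30
}}

```text
time: 7.42
position: [0.5954, -0.2734, 0.1211]
tool_rot: [-3.137, -0.002, -1.4]
wrist_force: [-2.1, 1.1, 6.7]
gripper_width: 0.0133
```

```bash
python3 - <<'E'
from h import *
s,r=wrist('w4.png');print(s['position'],s['wrist_force'],s['gripper_width'])
E
```

```text
[ 0.5954486  -0.2734232   0.12113212] [-2.05472462  1.10054018  6.74869584] 0.01328718094100882
```

View pics/w4.png

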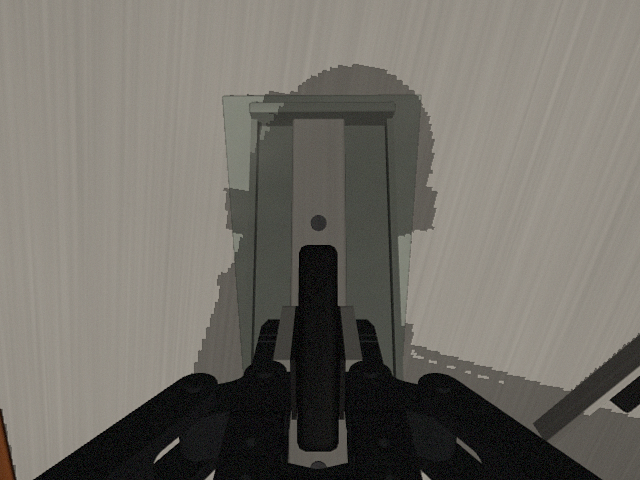

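Gripped at an opening of 13.3 mm. Next I'll lift square to the slope, slide out level toward the low side, then go up.

{"method": "move_arm", "body": {
  "steps": [
    [[0, -0.001, 0.002], 0],
    [[0, -0.002, 0.005], 0],
    [[0.001, -0.004, 0.008], 0],
    [[0.001, -0.006, 0.011], 0],
    [[0.001, -0.008, 0.014], 0],
    [[0.002, -0.009, 0.0165], 0],
    [[0.002, -0.009, 0.0165], 0],
    [[0.002, -0.009, 0.0165], 0]
  ],
  "squeeze": 40
}}

```text
time: 8.13
position: [0.5976, -0.2825, 0.1377]
tool_rot: [-3.137, -0.002, -1.4]
wrist_force: [0.2, -0.8, -3.9]
gripper_width: 0.0129
```

```bash
python3 - <<'E'
from h import *
s,r=wrist('w5.png');print(s['position'],s['wrist_force'],s['gripper_width'])
E
```

```text
[ 0.59756926 -0.28252692  0.1376842 ] [ 0.16003658 -0.80309583 -3.91907243] 0.012910733642383302
```

View pics/w5.png

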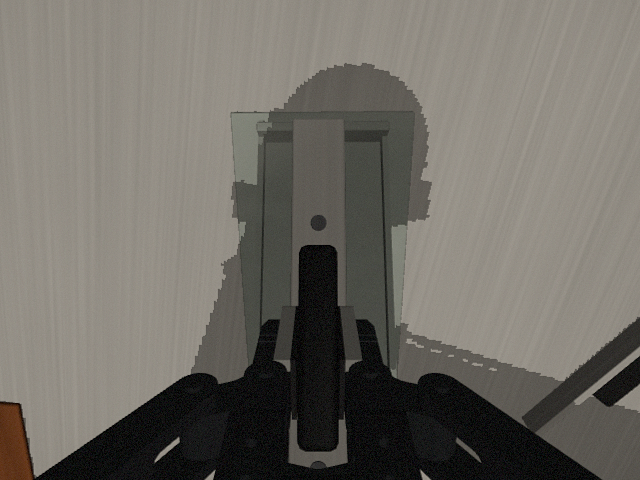

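The bar is held without pivoting and its low end now overlaps the lip top in view, so it is clear. Sliding out.

{"method": "move_arm", "body": {
  "steps": [
    [[0.001, -0.008, 0.001], 0],
    [[0.003, -0.018, 0.001], 0],
    [[0.005, -0.03, 0.001], 0],
    [[0.007, -0.042, 0.001], 0],
    [[0.009, -0.052, 0.002], 0],
    [[0.01, -0.06, 0.015], 0],
    [[0.01, -0.06, 0.04], 0],
    [[0.01, -0.06, 0.07], 0]
  ]
}}

```text
time: 8.85
position: [0.6062, -0.3436, 0.2054]
tool_rot: [3.141, 0.002, -1.402]
wrist_force: [0.0, -0.9, -3.5]
gripper_width: 0.0129
```

{"method": "move_arm", "body": {
  "steps": [
    [[0, 0, 0.03], 0],
    [[0, 0, 0.06], 0],
    [[0, 0, 0.09], 0],
    [[0, 0, 0.115], 0],
    [[0, 0, 0.13], 0],
    [[0, 0, 0.13], 0],
    [[0, 0, 0.13], 0],
    [[0, 0, 0.13], 0]
  ]
}}

```text
time: 9.52
position: [0.6061, -0.3437, 0.3332]
tool_rot: [3.139, 0.004, -1.402]
wrist_force: [0.6, 1.0, -5.1]
gripper_width: 0.0129
```

```bash
python3 - <<'E'
from h import *
s,r=wrist('w6.png');print(s['position'],s['wrist_force'],s['gripper_width'])
save('scene','s6.png')
E
```

```text
[ 0.60609142 -0.34371778  0.33317383] [ 0.56632811  1.0433929  -5.12505214] 0.012874258734007073
```

View pics/w6.png

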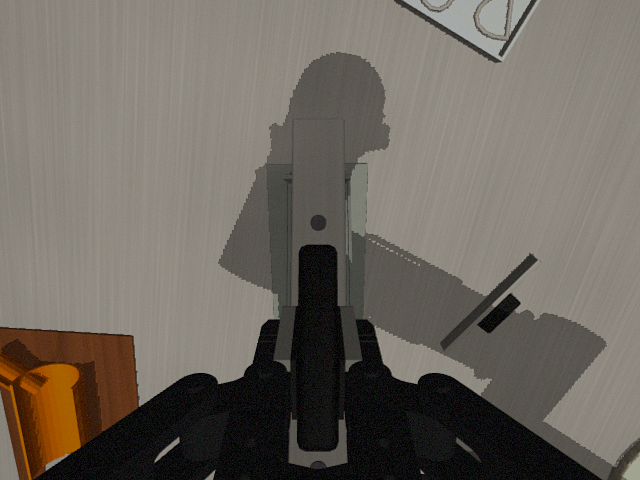

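View pics/s6.png

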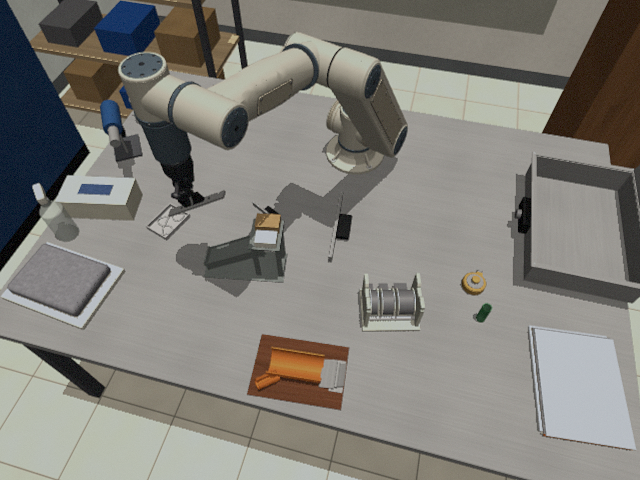

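The bar is out and held at the slope angle. Next stop is above the dispenser, 8 mm off centre toward the low-end cheek, so the low end lands on its notch floor.

{"method": "move_arm", "body": {
  "steps": [
    [[0, 0.03, 0], 0.01],
    [[0, 0.065, 0], 0.02],
    [[0, 0.1, 0], 0.03],
    [[0, 0.14, 0], 0.04],
    [[0, 0.18, 0], 0.05],
    [[0, 0.22, 0], 0.06],
    [[0, 0.26, 0], 0.08],
    [[0.005, 0.3, 0], 0.096]
  ]
}}

```text
time: 10.28
position: [0.6096, -0.0418, 0.3327]
tool_rot: [3.137, 0.004, -1.305]
wrist_force: [0.8, 0.2, -2.6]
gripper_width: 0.0132
```

{"method": "move_arm", "body": {
  "steps": [
    [[0.004, 0.04, 0], 0],
    [[0.008, 0.08, 0], 0],
    [[0.012, 0.12, 0], 0],
    [[0.016, 0.16, 0], 0],
    [[0.018, 0.2, -0.01], 0],
    [[0.019, 0.235, -0.02], 0],
    [[0.019, 0.265, -0.03], 0],
    [[0.019, 0.279, -0.03], 0]
  ]
}}

```text
time: 10.95
position: [0.6268, 0.2412, 0.2977]
tool_rot: [3.13, 0.004, -1.301]
wrist_force: [-0.2, 0.2, -5.9]
gripper_width: 0.0128
```

{"method": "move_arm", "body": {
  "steps": [
    [[0, 0, -0.02], 0],
    [[0, 0, -0.035], 0],
    [[0, 0, -0.045], 0],
    [[0, 0, -0.05], 0],
    [[0, 0, -0.05], 0],
    [[0, 0, -0.05], 0],
    [[0, 0, -0.05], 0],
    [[0, 0, -0.05], 0]
  ]
}}

```text
time: 11.62
position: [0.6272, 0.2411, 0.2489]
tool_rot: [3.132, 0.005, -1.301]
wrist_force: [-0.3, -0.2, -4.0]
gripper_width: 0.0133
```

```bash
python3 - <<'E'
from h import *
s,r=wrist('w7.png');print(s['position'],s['tool_rot'],s['wrist_force'],s['gripper_width'])
save('scene','s7.png');save('top','t7.png')
a=cv2.imread('pics/s7.png')[200:350,330:530];cv2.imwrite('pics/s7c.png',cv2.resize(a,None,fx=4,fy=4,interpolation=2))
lms('top',['notch_a','dispenser','keeper_grip'])
E
```

```text
[0.62718933 0.24107101 0.24891711] [ 3.13152947  0.00452414 -1.30132592] [-0.34600424 -0.21368936 -4.0090987 ] 0.013333174301318605
notch_a [([0.6076, 0.3196, 0.1112], 0.92), ([0.6455, 0.1687, 0.1081], 0.77)]
dispenser [([0.5908, -0.2557, -0.0015], 0.7)]
keeper_grip [([0.3621, -0.2174, 0.0067], 0.86), ([0.6263, 0.241, 0.2374], 0.8), ([0.3674, 0.0448, 0.0155], 0.74)]
```

View pics/w7.png

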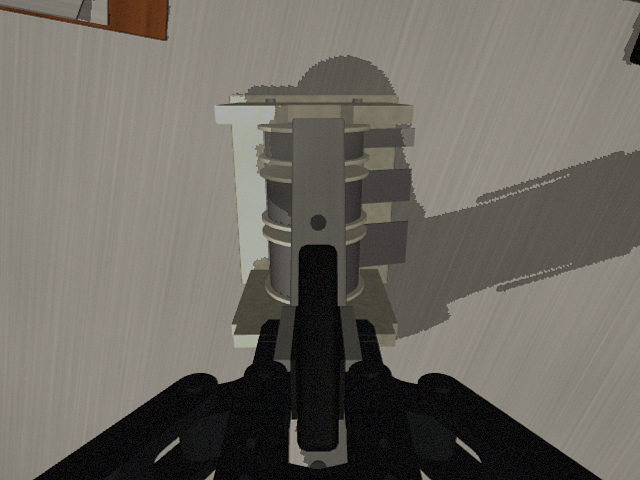

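View pics/s7c.png

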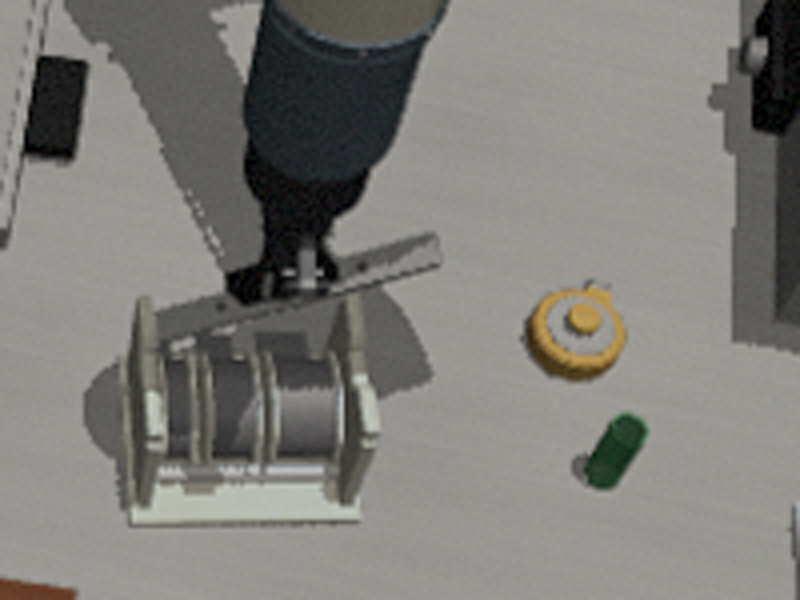

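```bash
python3 - <<'E'
import cv2
a=cv2.imread('pics/w7.png')[85:135,205:425];cv2.imwrite('pics/w7c.png',cv2.resize(a,None,fx=3.6,fy=7,interpolation=2))
E
```

```text
(no output)
```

View pics/w7c.png

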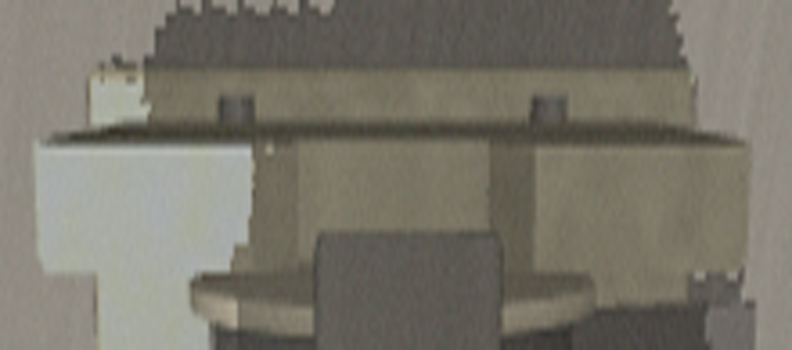

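The notch floor's mid is at column 314.3 and the bar's end at 318.3, which is about 2 mm off. I'll correct that, add the bias and lower further.

{"method": "move_arm", "body": {
  "steps": [
    [[0.003, -0.005, 0], 0],
    [[0.003, -0.005, -0.01], 0],
    [[0.003, -0.005, -0.02], 0],
    [[0.003, -0.005, -0.03], 0],
    [[0.003, -0.005, -0.04], 0],
    [[0.003, -0.005, -0.045], 0],
    [[0.003, -0.005, -0.045], 0],
    [[0.003, -0.005, -0.045], 0]
  ]
}}

```text
time: 12.58
position: [0.6297, 0.2361, 0.2025]
tool_rot: [3.129, 0.004, -1.301]
wrist_force: [0.1, 0.4, -3.2]
gripper_width: 0.0131
```

```bash
python3 - <<'E'
from h import *
s,r=wrist('w8.png');print(s['position'],s['tool_rot'],s['wrist_force'],s['gripper_width'])
a=cv2.imread('pics/w8.png')[70:220,190:440];cv2.imwrite('pics/w8c.png',cv2.resize(a,None,fx=3.2,fy=3.8,interpolation=2))
save('scene','s8.png')
a=cv2.imread('pics/s8.png')[240:340,340:460];cv2.imwrite('pics/s8c.png',cv2.resize(a,None,fx=5.5,fy=5.5,interpolation=2))
E
```

```text
[0.6297387  0.23606804 0.20252259] [ 3.12911054  0.00370975 -1.3009311 ] [ 0.14851448  0.40070496 -3.22218103] 0.013147649579315081
```

View pics/w8c.png

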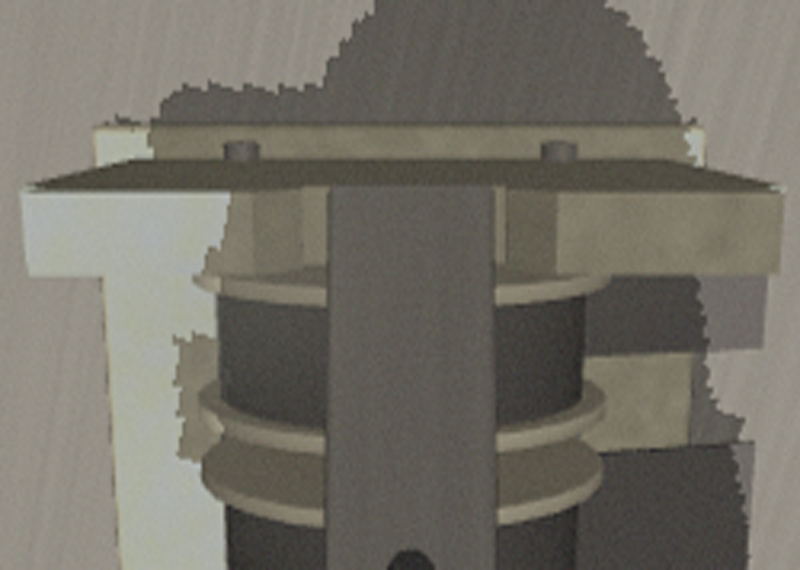

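View pics/s8c.png

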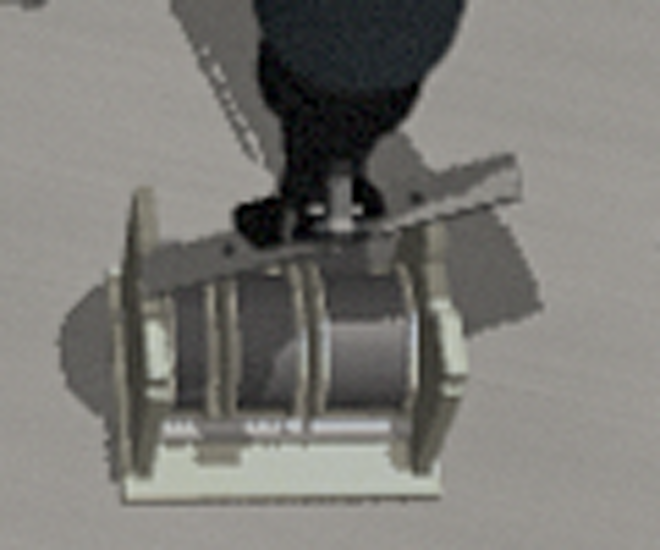

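The low end is over its notch and about 1.3 mm to the right in the image. I'll ease the squeeze to 20 N so the bar can pivot, then press the low end down gently.

{"method": "move_arm", "body": {
  "steps": [
    [[0.001, 0, -0.003], 0],
    [[0.001, 0, -0.006], 0],
    [[0.001, 0, -0.009], 0],
    [[0.001, 0, -0.012], 0],
    [[0.001, 0, -0.015], 0],
    [[0.001, 0, -0.018], 0],
    [[0.001, 0, -0.021], 0],
    [[0.001, 0, -0.021], 0]
  ],
  "squeeze": 20
}}

```text
time: 13.35
position: [0.6314, 0.2359, 0.1823]
tool_rot: [3.131, 0.003, -1.301]
wrist_force: [0.5, -0.4, 0.3]
gripper_width: 0.0132
```

```bash
python3 - <<'E'
from h import *
s,r=wrist('w9.png');print(s['position'],s['tool_rot'],s['wrist_force'],s['torque'],s['gripper_width'])
E
```

```text
[0.6314384  0.23591489 0.18233845] [ 3.13149294  0.00345029 -1.30088541] [ 0.51581385 -0.36614561  0.32269327] [-0.40238156 -0.61802608  0.07696295] 0.0132067705994683
```

View pics/w9.png

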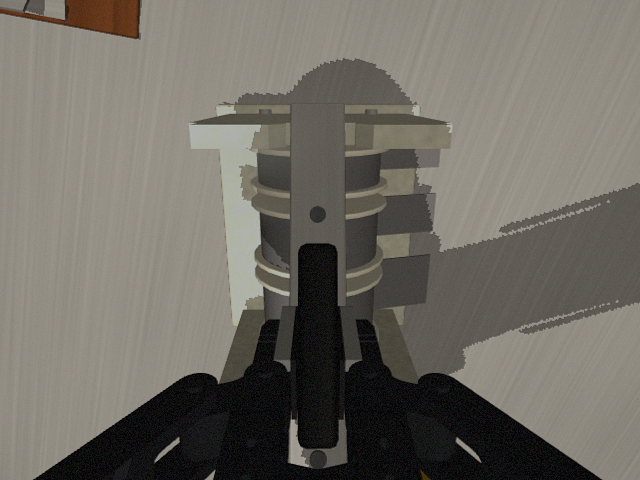

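The low end has landed in its notch and the bar is pivoting at very low force. Lowering on.

{"method": "move_arm", "body": {
  "steps": [
    [[0, 0, -0.003], 0],
    [[0, 0.001, -0.007], 0],
    [[0, 0.001, -0.011], 0],
    [[0, 0.002, -0.015], 0],
    [[-0.001, 0.002, -0.019], 0],
    [[-0.001, 0.003, -0.023], 0],
    [[-0.001, 0.003, -0.026], 0],
    [[-0.001, 0.003, -0.026], 0]
  ]
}}

```text
time: 14.07
position: [0.6301, 0.2391, 0.1555]
tool_rot: [3.13, 0.004, -1.301]
wrist_force: [0.1, 0.9, -0.3]
gripper_width: 0.0133
```

```bash
python3 - <<'E'
from h import *
s,r=wrist('w10.png');print(s['position'],s['tool_rot'],s['wrist_force'],s['torque'],s['gripper_width'])
save('scene','s10.png')
a=cv2.imread('pics/s10.png')[240:340,340:460];cv2.imwrite('pics/s10c.png',cv2.resize(a,None,fx=5.5,fy=5.5,interpolation=2))
E
```

```text
[0.63013571 0.23908068 0.15553634] [ 3.13041374  0.00356918 -1.30065963] [ 0.14941918  0.93410844 -0.25611113] [ 0.12192331 -0.26066935  0.02888691] 0.013304800315802022
```

View pics/w10.png

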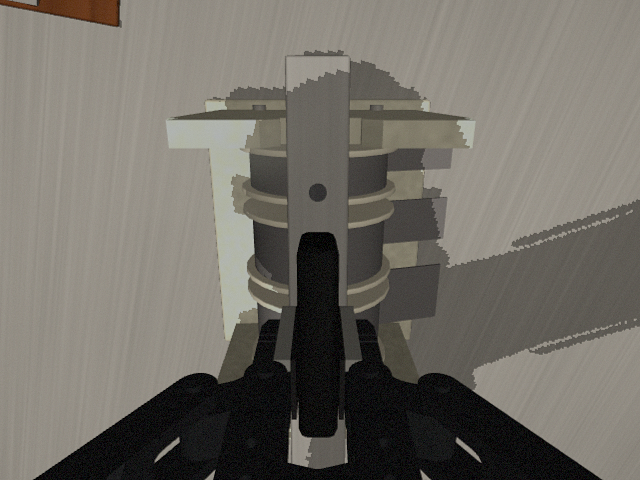

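View pics/s10c.png

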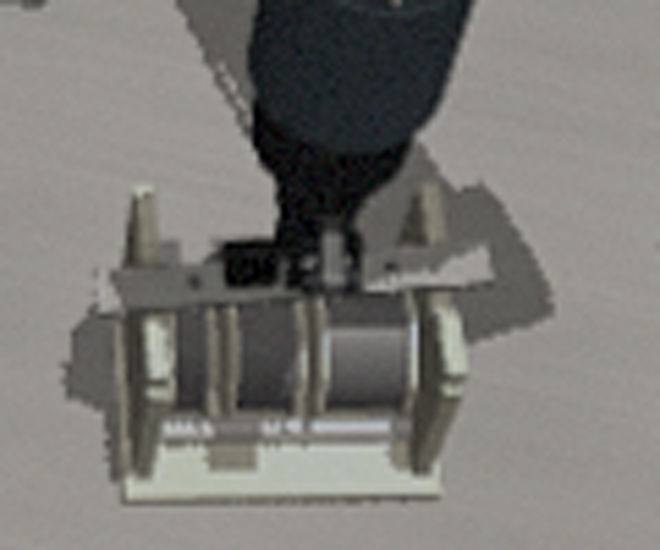

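{"method": "move_arm", "body": {
  "steps": [
    [[0, 0.001, -0.002], 0],
    [[-0.001, 0.002, -0.004], 0],
    [[-0.001, 0.003, -0.006], 0],
    [[-0.001, 0.004, -0.008], 0],
    [[-0.002, 0.005, -0.009], 0],
    [[-0.002, 0.006, -0.01], 0],
    [[-0.002, 0.007, -0.011], 0],
    [[-0.002, 0.007, -0.011], 0]
  ]
}}

```text
time: 14.83
position: [0.6281, 0.2452, 0.1448]
tool_rot: [3.13, 0.002, -1.301]
wrist_force: [0.1, -2.4, 1.3]
gripper_width: 0.0135
```

```bash
python3 - <<'E'
from h import *
s,r=wrist('w11.png');print(s['position'],s['tool_rot'],s['wrist_force'],s['torque'],s['gripper_width'])
save('scene','s11.png')
a=cv2.imread('pics/s11.png')[240:340,340:460];cv2.imwrite('pics/s11c.png',cv2.resize(a,None,fx=5.5,fy=5.5,interpolation=2))
lms('scene',['keeper_grip','keeper']);arm.camera('top');lms('top',['keeper_grip','keeper']);lms('wrist',['keeper_grip','keeper'])
E
```

```text
[0.6281046  0.24515357 0.14483531] [ 3.12954289e+00  2.23419078e-03 -1.30126063e+00] [ 0.1028251  -2.40513035  1.33933677] [-1.3761109  -0.16112229 -0.04425515] 0.01352537410276195
keeper_grip [([0.6274, 0.2398, 0.136], 0.93), ([0.3637, 0.0431, 0.013], 0.73), ([0.3694, -0.22, 0.0128], 0.42)]
keeper [([0.3722, 0.0098, 0.0178], 0.91), ([0.628, 0.2383, 0.1107], 0.56), ([0.3826, -0.23, 0.0105], 0.49)]
keeper_grip [([0.6296, 0.2377, 0.1331], 0.9), ([0.3679, 0.0475, 0.0174], 0.67), ([0.3601, -0.2199, 0.0066], 0.58)]
keeper [([0.6299, 0.2428, 0.1098], 0.77), ([0.3814, -0.2249, 0.0113], 0.61), ([0.3692, 0.008, 0.0201], 0.56)]
keeper_grip [([0.6274, 0.2409, 0.1362], 0.85)]
keeper [([0.6318, 0.2431, 0.1102], 0.92)]
```

View pics/w11.png

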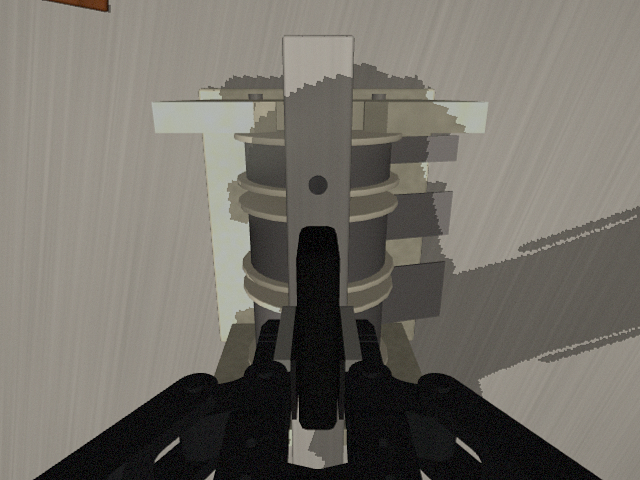

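View pics/s11c.png

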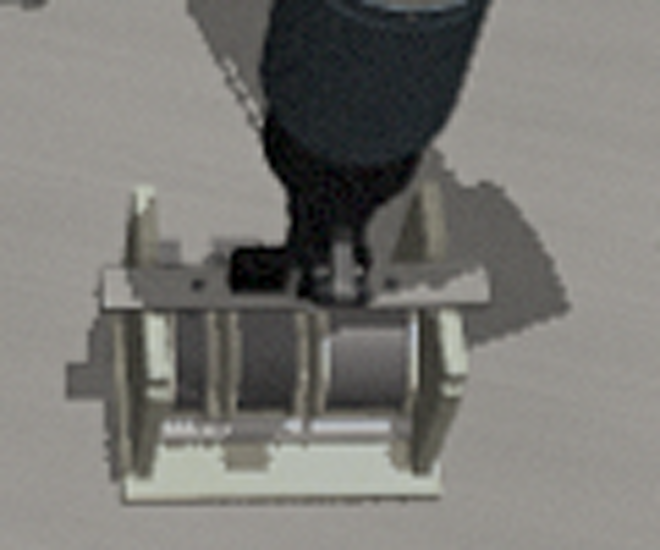

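The bar is nearly level. I'll press a few mm more to seat the far end.

{"method": "move_arm", "body": {
  "steps": [
    [[0, 0, -0.001], 0],
    [[0, 0, -0.002], 0],
    [[0, 0, -0.002], 0],
    [[0, 0, -0.003], 0],
    [[0, 0, -0.003], 0],
    [[0, 0, -0.004], 0],
    [[0, 0, -0.004], 0],
    [[0, 0, -0.004], 0]
  ]
}}

```text
time: 15.95
position: [0.6281, 0.2457, 0.1447]
tool_rot: [3.133, 0.003, -1.3]
wrist_force: [-8.3, -2.8, 17.1]
gripper_width: 0.013
```

```bash
python3 - <<'E'
from h import *
s,r=wrist('w12.png');print(s['position'],s['tool_rot'],s['wrist_force'],s['torque'],s['gripper_width'])
save('scene','s12.png')
a=cv2.imread('pics/s12.png')[240:340,340:460];cv2.imwrite('pics/s12c.png',cv2.resize(a,None,fx=5.5,fy=5.5,interpolation=2))
lms('scene',['keeper_grip','keeper']);arm.camera('top');lms('top',['keeper_grip','keeper']);lms('wrist',['keeper_grip','keeper'])
E
```

```text
[0.62810079 0.24572329 0.14466706] [ 3.13294979  0.0032679  -1.30027967] [-8.34260607 -2.83407363 17.06353647] [-1.61004765  2.69946038 -0.01874645] 0.012990489526391097
keeper_grip [([0.6254, 0.2435, 0.1343], 0.76), ([0.3652, 0.0433, 0.0139], 0.6), ([0.3667, -0.2206, 0.0119], 0.5)]
keeper [([0.3699, 0.0076, 0.0201], 0.77), ([0.3813, -0.2311, 0.0101], 0.69), ([0.6276, 0.2402, 0.109], 0.65)]
keeper_grip [([0.6295, 0.2384, 0.1349], 0.89), ([0.3593, -0.2185, 0.0062], 0.83), ([0.3694, 0.0449, 0.016], 0.71)]
keeper [([0.6307, 0.2407, 0.1109], 0.96), ([0.3686, 0.0097, 0.0181], 0.83), ([0.3775, -0.224, 0.0076], 0.62)]
keeper_grip [([0.6263, 0.2461, 0.1349], 0.66)]
keeper [([0.631, 0.2446, 0.1113], 0.9)]
```

View pics/w12.png

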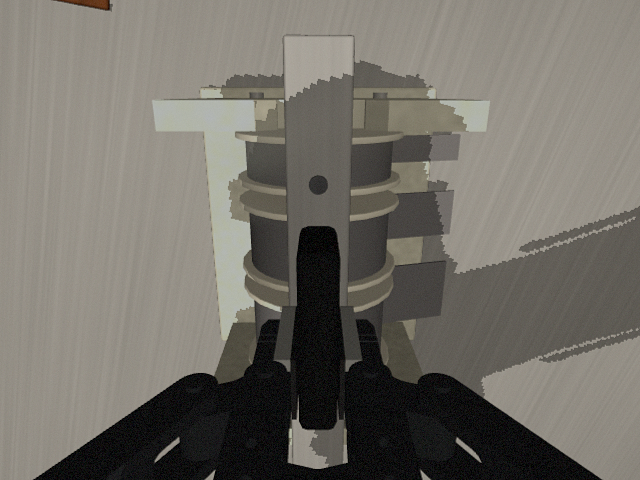

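View pics/s12c.png

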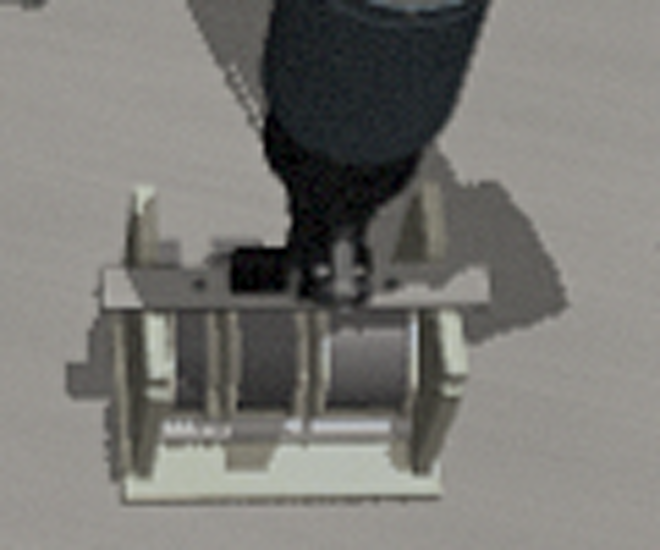

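```bash
python3 - <<'E'
import cv2
a=cv2.imread('pics/w12.png')[85:140,235:405];cv2.imwrite('pics/w12c.png',cv2.resize(a,None,fx=4.6,fy=8,interpolation=2))
a=cv2.imread('pics/s12.png')[270:330,355:435];cv2.imwrite('pics/s12d.png',cv2.resize(a,None,fx=9,fy=9,interpolation=2))
E
```

```text
(no output)
```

View pics/w12c.png

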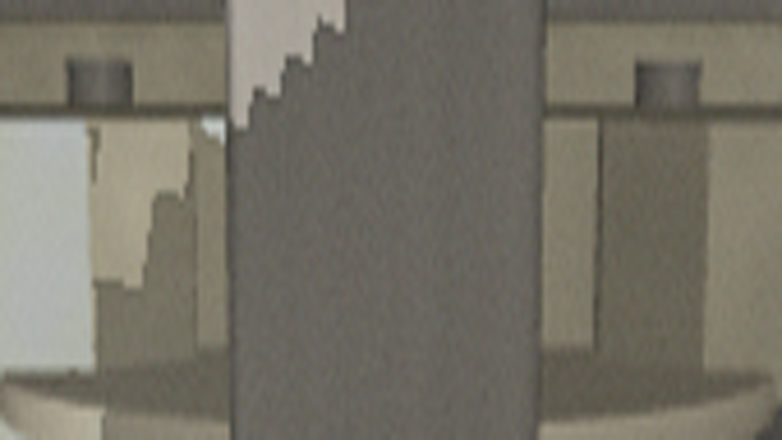

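View pics/s12d.png

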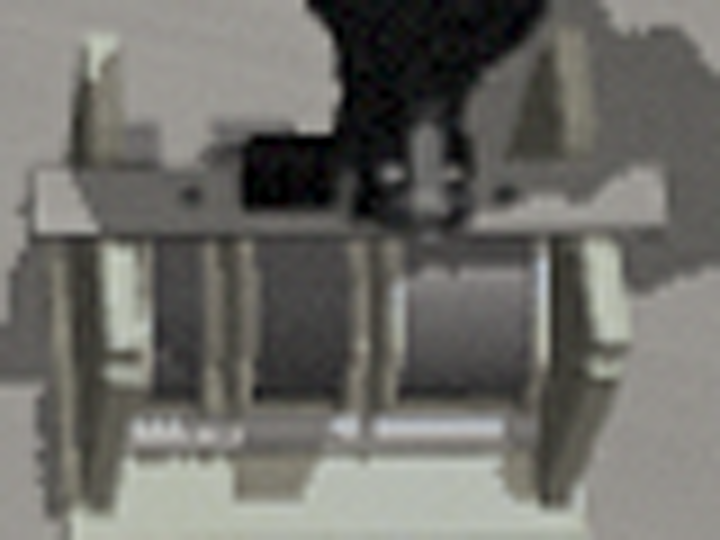

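Both gaps are visible in the far notch, with the bar about 1 mm toward +x, and the bar looks level and on its floors. I'll nudge 1 mm in -x to take off the side load while keeping a light press, then check.

{"method": "move_arm", "body": {
  "steps": [
    [[0, 0, 0], 0],
    [[-0.001, 0, 0], 0],
    [[-0.001, 0.001, 0], 0],
    [[-0.001, 0.001, -0.001], 0],
    [[-0.001, 0.001, -0.002], 0],
    [[-0.001, 0.001, -0.002], 0],
    [[-0.001, 0.001, -0.001], 0],
    [[-0.001, 0.001, 0], 0]
  ]
}}

```text
time: 17.07
position: [0.6272, 0.2469, 0.1448]
tool_rot: [3.133, 0.003, -1.3]
wrist_force: [0.6, -0.9, -1.3]
gripper_width: 0.0131
```

```bash
python3 - <<'E'
from h import *
s=arm.sense();print(s['position'],s['tool_rot'],s['wrist_force'],s['gripper_width'])
E
```

```text
[0.6271922  0.24692081 0.14481398] [ 3.13339946  0.00336861 -1.30008209] [ 0.55220652 -0.89571636 -1.25075791] 0.013137453614828798
```

The position is stable and unloaded. I'll open, then rise straight up.

{"method": "move_arm", "body": {
  "steps": [
    [[0, 0, 0], 0],
    [[0, 0, 0], 0],
    [[0, 0, 0], 0],
    [[0, 0, 0], 0],
    [[0, 0, 0], 0],
    [[0, 0, 0], 0],
    [[0, 0, 0], 0],
    [[0, 0, 0], 0]
  ],
  "grip": 0.05
}}

```text
time: 17.73
position: [0.6272, 0.247, 0.1448]
tool_rot: [3.133, 0.003, -1.3]
wrist_force: [0.2, -0.5, -0.4]
gripper_width: 0.0499
```

{"method": "move_arm", "body": {
  "steps": [
    [[0, 0, 0.01], 0],
    [[0, 0, 0.025], 0],
    [[0, 0, 0.045], 0],
    [[0, 0, 0.07], 0],
    [[0, 0, 0.1], 0],
    [[0, 0, 0.13], 0],
    [[0, 0, 0.14], 0],
    [[0, 0, 0.14], 0]
  ]
}}

```text
time: 18.4
position: [0.6284, 0.2471, 0.2901]
tool_rot: [-3.142, 0.005, -1.3]
wrist_force: [0.5, -0.4, -0.1]
gripper_width: 0.0504
```

{"method": "move_arm", "body": {
  "steps": [
    [[-0.02, 0, 0.005], 0],
    [[-0.04, 0, 0.01], 0],
    [[-0.06, 0, 0.015], 0],
    [[-0.08, 0.01, 0.02], 0],
    [[-0.1, 0.02, 0.02], 0],
    [[-0.11, 0.02, 0.02], 0],
    [[-0.11, 0.02, 0.02], 0],
    [[-0.11, 0.02, 0.02], 0]
  ]
}}

```text
time: 19.07
position: [0.518, 0.2671, 0.3104]
tool_rot: [-3.141, 0.005, -1.299]
wrist_force: [0.6, -1.0, 1.1]
gripper_width: 0.05
```

```bash
python3 - <<'E'
from h import *
s,r=wrist('w13.png');print(s['position'],s['wrist_force'],s['gripper_width'])
save('scene','s13.png')
a=cv2.imread('pics/s13.png')[240:340,340:500];cv2.imwrite('pics/s13c.png',cv2.resize(a,None,fx=5,fy=5,interpolation=2))
lms('scene',['keeper_grip','keeper','notch_a','tape_measure','sleeve']);arm.camera('top');lms('top',['keeper_grip','keeper','tape_measure','sleeve','buckle_dish']);lms('wrist',['keeper_grip','keeper','notch_a','dispenser'])
E
```

```text
[0.51801024 0.26706776 0.31043305] [ 0.56358926 -0.99543676  1.12798909] 0.04999984176700312
keeper_grip [([0.3629, 0.0465, 0.0131], 0.94), ([0.6273, 0.2479, 0.1329], 0.81), ([0.3646, -0.2217, 0.013], 0.63)]
keeper [([0.6288, 0.2402, 0.1096], 0.98), ([0.3684, 0.0068, 0.0177], 0.94), ([0.3797, -0.2296, 0.0097], 0.49)]
notch_a [([0.6452, 0.1692, 0.1104], 0.89), ([0.6079, 0.3174, 0.1065], 0.82), ([0.5824, -0.1952, 0.1779], 0.42)]
tape_measure [([0.4775, 0.4796, 0.001], 0.97)]
sleeve [([0.591, 0.5163, -0.0017], 0.6)]
keeper_grip [([0.6292, 0.2412, 0.1352], 0.8), ([0.3615, -0.2175, 0.0069], 0.68)]
keeper [([0.6269, 0.2414, 0.1122], 0.85), ([0.3772, -0.224, 0.0076], 0.79), ([0.3674, 0.01, 0.0196], 0.57)]
tape_measure [([0.4772, 0.4844, 0.0014], 0.6)]
sleeve []
buckle_dish [([0.4916, -0.5506, 0.001], 0.6)]
keeper_grip [([0.6278, 0.2453, 0.1369], 0.77)]
keeper [([0.6302, 0.2452, 0.1108], 0.84), ([0.4761, 0.4807, 0.0016], 0.46)]
notch_a [([0.6103, 0.3119, 0.1111], 0.87)]
dispenser [([0.6288, 0.2407, -0.0019], 0.78)]
```

View pics/w13.png

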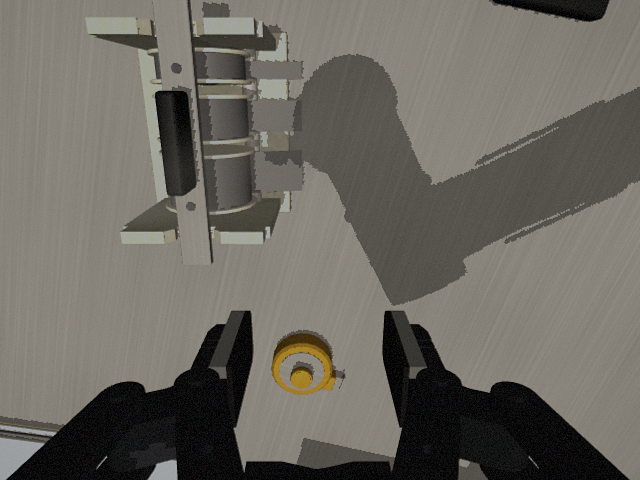

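View pics/s13c.png

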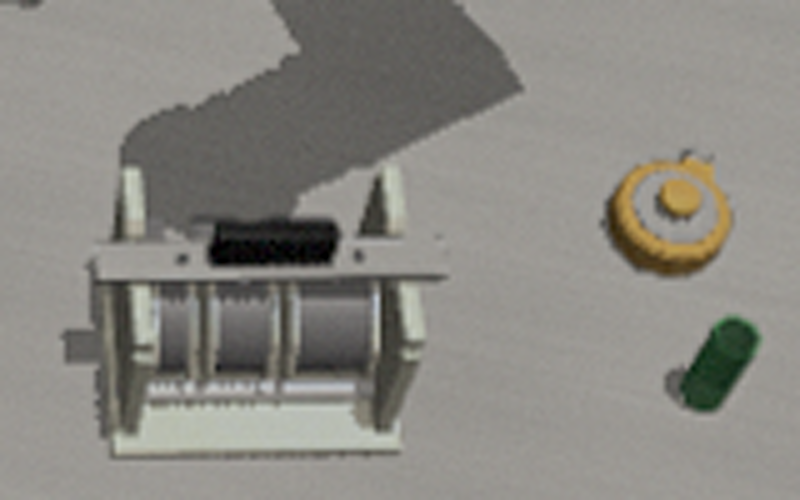

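The wrist picture shows the bar between the flares of both notches, at (180,25) and (197,237), with the grip up. The tape measure and sleeve stand where they were. Handing in.

```bash
python3 -c "
from station import arm
print(arm.hand_in())"
```

```text
the job is handed in; nothing more can be done
None
```

The keeper bar is back on the dispenser and the job is handed in, at about 19 s of the 51 s allowed. The hand-in gives no verdict, so the checks below are all I have to go on.

**What I did:** I pinched the bar's grip in the rack and lifted it square to the slope over the lip. I then slid it out from under the deck and carried it across. I set its low end into the -y notch, let it pivot level in a light 20 N grip, and pressed it down until both ends seated. Then I let go and backed clear.

**Last checks:**
- **Position:** the networks put the grip centre at about (0.628, 0.245, 0.135), which is within 3 mm of midway and within 2 mm of the notch line. Single readings scattered by about 4 mm.
- **Height:** single readings ran from 0.133 to 0.137 m, against 0.134 m seated. I saw that it was level in the pictures but did not measure the angle.
- **Bystanders:** the tape measure and dish read within 3 mm of their start and the sleeve within about 7 mm. The top camera did not find the sleeve at the end, but it stands upright in the scene picture.
- **Side load:** while pressing down, the wrist showed 17 N vertically and 8 N sideways. A 1 mm nudge removed the side load before release.

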